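# Close up the sewing tin and snap its clasp

### The job

Close up the green sewing tin with the fingertips only; nothing is to be pinched or lifted. First tip over the plum thread spool that stands in the tin, so that it lies down inside and the lid can pass, then push the raised lid over until it is fully shut, then press the brass clasp on the lid's front edge down past its middle so that it snaps home against the front of the tin. Leave all the other things on the counter where they are.

Things in the scene. Friction and masses are not known exactly. Their poses are not given: they have to be found in the camera images.
- tin: Dark green sewing tin, fixed to the counter. Outside 95 (x) by 150 (y) by 51 high with the lid shut; inside 91 by 146, 36 deep, walls 2 thick, rim 38 above the counter. Origin: centre of its underside, on the counter. x points from its front (with the clasp) to its back (with the hinge), y along its length, z up. Felt and flat buttons line its floor.
- tin_lid (a joint): Lid angle, rad: 0 shut, 1.92 at most (leaning back past upright); starts at 1.57 to 1.67. Hinge line along the tin's y at x = +51, z = 38 mm in its frame. Lid 98 by 153, 13 thick, 0.07 kg. Its stiff hinge holds it near upright; it sinks shut slowly by itself only from less than about 1 rad. A standing spool (top 52 mm above the counter) keeps it from shutting.
- lid_front (a point): Point on the lid: middle of its front edge face, half-way through its thickness (98 mm from the hinge line). Its axes are the lid's, equal to the tin's when the lid is shut.
- clasp (a joint): Clasp angle, rad: 0 open, as at the start (stands out from the lid's front edge, 10 degrees above level once the lid is shut), 1.75 home (flat against the tin's front, slot over the keeper). An over-centre spring snaps it to the nearer end from 0.65 rad; it takes about 3 N at the tab. Pivot line along the tin's y on the lid: lid shut, at x = -53.5, z = 45.5 mm in the tin's frame.
- clasp_tab (a point): The curled finger tab at the free end of the brass clasp, 40 mm from its pivot. The clasp is 30 wide along the tin's y, centred on the tin, about 3 thick.
- spool_center (a point): Centre of the plum thread spool, half-way up: 29 diameter, 50 high, white flanges at both ends, 0.03 kg. It starts standing on the tin's floor (2 mm above the counter), up to 30 mm off the tin's centre along the length.
- spool: The same plum spool; origin at the centre of its lower end, z along its axis (up while it stands).
- white_spool: Bystander: spool of white thread, 29 diameter, 45 high, standing on the counter right of the tin; origin under it.
- button_jar: Bystander: small clear jar with white lid, 60 diameter, 85 high, right of the tin; origin under it.
- scissors: Bystander: blue-handled scissors lying flat, 87 by 199 by 9, left of the tin; origin at the underside's centre.
- tape_measure: Bystander: yellow tape measure, 40 by 82 by 62 high, left of the tin; origin under it.
- peg_green: Bystander: green clothes peg lying flat, 15 by 72 by 12, on the right; origin under it.
- peg_purple: Bystander: purple clothes peg lying flat, 15 by 72 by 12, on the right; origin under it.
- lint_roller: Bystander: lint roller with blue handle lying at the far right, 72 by 214 by 49; origin under it.
Not all that is in view belongs to the job. Leave any orange look-alike of the spool alone.

How it is judged:
By the outcome, as a careful person would: the job done as asked, in the order asked, and still so for the second after the job is handed in, with the robot touching nothing.
It also fails if it takes over 48 s, if anything falls off the work surface, if the arm or the gripper's body presses on something with over 40 N, if the wrist force passes 120 N, or if a joint passes its speed limit or range.

### The arm

A 7-joint arm with a two-finger parallel gripper is mounted at the origin on a cart in front of the work surface, level with it; the furniture and walls round the work are solid. World frame = base frame: x ahead of the robot, y to its left, z up, the work surface at z = 0. Lengths are in mm, angles in rad, forces in N, time in s.
With the tool pointing down it reaches from about 400 to 750 mm from the base axis. Payload 19.5 kg.
Tool frame: the origin (TCP) lies at the very end of the fingers, on their centre line; the grasp point (between the pads) lies 19 mm behind it; z points along the fingers, y is the line along which they close (so a half turn about z gives the same grasp; the last joint's range is limited). The gripper opens to 85 mm and grips with 20 to 120 N. Pads are 22 mm wide; open, the fingers measure 114 mm over their backs; the gripper's body (76 mm by 85 mm) begins 54 mm behind the grasp point. The pads swing forward as they close: fully open they stand 13 mm farther back than shut.
Start: joints at [-1.269, 0.707, -0.028, 1.485, 0.022, 0.951, -0.075], TCP at [193.8, 541.328, 231.268] pointing down, gripper open.
Joint ranges: [-2.71, 2.71], [-0.32, 2.16], [-1.57, 1.52], [0, 2.45], [-1.46, 4.6], [0, 2.02], [-2.83, 2.83]. Speed limits (rad/s): [1.89, 1.89, 2.57, 2.57, 3.01, 3.01, 3.01].

### API

Orientations are given as a unit quaternion [x, y, z, w].
In Python, from bench import manip gives the robot as it stands.
- The arm moves only by the shell command python3 -m pendant 'ROWS' [FORCE]. ROWS is JSON, a list of rows, each a list of 5 numbers: the shift along the world's x, y, z in cm, then the turn about the world's z in degrees, then the finger opening in cm, from 0 to 8.54. In form: [[dx, dy, dz, turn, fingers], ...]. A call has 1 to 5 rows; each row is the pose to reach, as a shift and turn from the pose commanded when the call began; what a row does not reach only later rows make up. A row lasts 1/8 s, in which the tool goes at most 62.5 mm and 10.7 degrees, less where a joint would pass 70% of its speed; a pose out of reach is approached as far as the arm can. A call with a gripper value outside its range is refused whole. The fingers move at their own pace and stop on an object; FORCE is the grip in N (left out, the last holds). Time passes only in rows, so rows that repeat a pose let the fingers close. It gives the time, the measured TCP pose, the force, the opening and the grip force at its end, in the units of the state.
- manip.observe(): the state, without advancing time (a new reading comes with each control period).
- manip.get_image(name): name is "side" or "top" or "wrist"; returns a dict with "img" (420x560x3 uint8, blue, green, red), "K" (3x3 intrinsics, pixels), "distortion" ([k1, k2, p1, p2, k3] as OpenCV has them; the pictures are not rectified), "xyz" and "orientation" of the camera in the world. Camera axes: x right, y up, looking along -z (the intrinsics and any distortion apply to the point x, -y, -z); pixel columns grow to the right and rows downward; lengths in mm; the calibration is good to about 2 mm. A picture is of the moment at which its call begins. There is no depth.
- manip.finish_job(): hands the job in; it is judged then, once.
Trained networks look in a picture, given as the dict that the camera call returned (one of the last four; its "shot" number tells which), for a name from the list of things; names that differ only in an ending like _2 or _b are one class to them, and where a whole thing is asked for, a point or a joint stands for the part that bears it (a point fixed in the world has none). Each returns a list of dicts, best first, with "p" (0 to 1); they miss things now and then, are a little off and sometimes report something else, mostly with a low value. They report only what shows in the picture. A call takes as long as a camera call. They do not tell look-alikes from the thing itself.
- manip.search_frame(label, picture): "point" ([x, y, z] in mm, in world coordinates, good to about 4 mm: the middle of the surface that is visible of it).
- manip.regions_of(label, picture): "region" (420x560 bool, what is visible of it).
- manip.place_of(label, picture): "point" ([x, y, z] in mm, in world coordinates, good to about 4 mm: a listed point, or the origin of a listed thing).
The state is a dict: "t": time; "joint_pos": joint angles; "dq": joint speeds; "effort": joint torques, N m; "eef_pos": TCP position; "ee_rot": TCP orientation; "contact_force": force on the tool from outside, world axes, zero at the start; "ft_torque": the same for the moment, N m; "width": finger opening in mm; "gripper_force": force on a finger pad.
Only numpy, scipy, OpenCV 4.12 (cv2) and the standard library are available. Lean on these libraries where they do the work, as an engineer would, in place of code of your own. Each camera call takes 0.05 s, during which the arm holds its last target. There are 200 camera calls.

## Working session

There is one attempt and no reset: what is moved stays moved. The work goes in short steps, Python scripts to look and compute and a shell command to move; the robot and the scene stay as the last step left them, time stands still between calls to the robot, and variables do not carry over. Pictures are saved under pics/ and viewed, at most 10 in all, crops included, and the job is handed in when it is done.

```bash
mkdir -p pics
cat > h.py <<'E'
from bench import manip
import cv2, numpy as np
from scipy.spatial.transform import Rotation as R
def see(cam, labels, fn=None):
    p=manip.get_image(cam)
    if fn: cv2.imwrite('pics/'+fn,p["img"])
    for l in labels:
        for d in manip.place_of(l,p)[:2]:
            print(cam,l,np.round(d["point"]),round(d["p"],2))
    return p
def st():
    s=manip.observe(); print(s["t"],np.round(s["eef_pos"],1),np.round(s["ee_rot"],3),np.round(s["contact_force"],1),s["width"],np.round(s["joint_pos"],2))
E
python3 - <<'E'
from h import *
st()
L=["tin","lid_front","clasp_tab","spool_center","spool","white_spool","button_jar","tape_measure","scissors"]
see("top",L,"top1.png"); see("side",L,"side1.png")
E
```

```text
0.0 [193.7 541.1 230.8] [ 0.171  0.985 -0.001 -0.   ] [ 0.5  0.9 -0.2] 85.27934683874962 [-1.27  0.71 -0.03  1.48  0.02  0.95 -0.08]
top tin [555.  29.   1.] 0.59
top lid_front [617.  50. 136.] 0.81
top lid_front [453. 216.  -3.] 0.33
top clasp_tab [629.  58. 176.] 0.61
top spool_center [618.  52. 134.] 0.59
top spool_center [556.  20.  25.] 0.54
top spool [559.  19.  -1.] 0.6
top white_spool [601. -87.  -0.] 0.37
top button_jar [ 686. -135.    5.] 0.67
top tape_measure [575. 198.   5.] 0.54
top scissors [455. 212.   0.] 0.72
top scissors [618.  54. 138.] 0.69
side tin [557.  34.  -4.] 0.88
side lid_front [614.  53. 137.] 0.84
side clasp_tab [626.  54. 183.] 0.58
side spool_center [433.  89.  26.] 0.7
side spool_center [560.  22.  26.] 0.61
side spool [438.  87.  -2.] 0.5
side spool [557.  23.   3.] 0.43
side white_spool [596. -88.  -4.] 0.52
side white_spool [573. 198.  -0.] 0.52
side button_jar [ 690. -128.   -2.] 0.86
side tape_measure [574. 199.   3.] 0.53
side scissors [456. 210.  -5.] 0.72
```

View pics/top1.png

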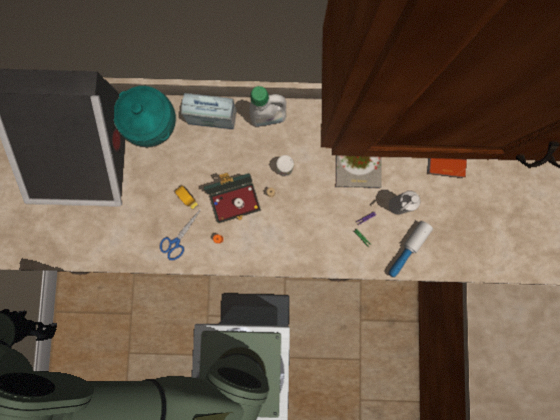

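View pics/side1.png

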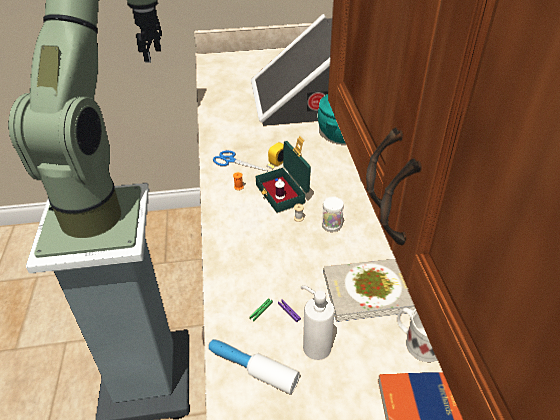

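The tin is at about (235,202) in the top view, with the plum spool at (239,202), the lid up at (230,184) and the clasp at (224,176). The orange decoy is at (217,239). I'll overlay a tin model to check the yaw.

```bash
cat >> h.py <<'E'
def proj(p,P):
    P=np.atleast_2d(P).astype(float)
    c=R.from_quat(p["orientation"]).inv().apply(P-np.array(p["xyz"]))*[1,-1,-1]
    return cv2.projectPoints(c,np.zeros(3),np.zeros(3),np.array(p["K"]),np.array(p["distortion"],float))[0][:,0]
def T(o,yaw,P): return R.from_euler('z',yaw,degrees=True).apply(np.atleast_2d(P).astype(float))+[o[0],o[1],0]
def overlay(p,o,yaw,th,box,fn,k=7):
    x0,y0,w,h=box; im=cv2.resize(p["img"][y0:y0+h,x0:x0+w],None,fx=k,fy=k,interpolation=cv2.INTER_CUBIC)
    s,c=np.sin(th),np.cos(th)
    rim=[[-47.5,-75,38],[-47.5,75,38],[47.5,75,38],[47.5,-75,38]]
    lid=[[51-98*c,-76.5,38+98*s],[51-98*c,76.5,38+98*s],[51,76.5,38],[51,-76.5,38]]
    for q,col in ((rim,(255,255,0)),(lid,(255,0,255))):
        u=(proj(p,T(o,yaw,q))-[x0,y0]+.5)*k
        cv2.polylines(im,[u.astype(np.int32)],True,col,1)
    cv2.imwrite('pics/'+fn,im); return im
E
python3 - <<'E'
from h import *
a=overlay(manip.get_image("top"),(556,31.5),17,1.62,(185,160,100,80),"ovt.png",5)
b=overlay(manip.get_image("side"),(556,31.5),17,1.62,(230,120,110,110),"ovs.png",5)
h=max(a.shape[0],b.shape[0]);a=cv2.copyMakeBorder(a,0,h-a.shape[0],0,0,0)
cv2.imwrite("pics/ov1.png",cv2.resize(np.hstack([a,b]),None,fx=.76,fy=.76))
E
```

```text
(no output)
```

View pics/ov1.png

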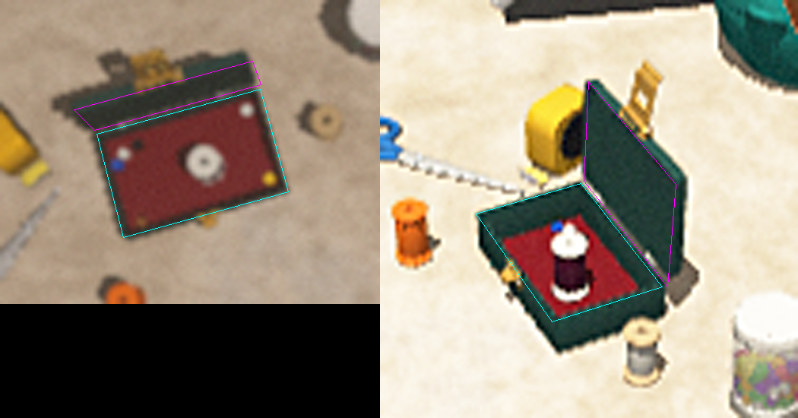

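```bash
python3 -m pendant '[[3,-4.5,0,7,0],[6,-9,0,14,0],[9,-13.5,0,21,0],[12,-18,0,28,0],[15,-22.5,0,37,0]]' 30; python3 -m pendant '[[3,-4.5,0,0,0],[6,-9,0,0,0],[9,-13.5,0,0,0],[12,-18,0,0,0],[15,-22.5,0,0,0]]'; python3 -c "from h import *; st()"
```

```text
t: 1.72
eef_pos: [344.6, 314.9, 231.4]
ee_rot: [-0.153, 0.988, -0.0, 0.0]
contact_force: [0.9, -0.1, -0.0]
width: 0.1
gripper_force: 0.0
t: 2.35
eef_pos: [494.7, 89.7, 231.4]
ee_rot: [-0.15, 0.989, -0.0, 0.0]
contact_force: [0.5, 0.2, 0.4]
width: 0.1
gripper_force: 0.0
2.35 [494.7  89.7 231.4] [-0.15   0.989 -0.     0.   ] [0.5 0.2 0.4] 0.07847536593793795 [-0.07  0.61 -0.31  1.74  0.24  0.83  1.38]
```

```bash
python3 -m pendant '[[3.7,-5.5,0,0,0],[7.4,-10.9,0,0,0],[7.4,-10.9,-6,0,0],[7.4,-10.9,-12,0,0],[7.4,-10.9,-16,0,0]]'; python3 -m pendant '[[0,0,-2.5,0,0],[0,0,-2.5,0,0]]'
python3 - <<'E'
from h import *
b=overlay(manip.get_image("side"),(556,31.5),17,1.62,(230,120,110,110),"s2.png",5)
E
```

```text
t: 2.98
eef_pos: [567.0, -17.8, 68.8]
ee_rot: [-0.15, 0.989, 0.0, -0.001]
contact_force: [1.1, 0.9, 0.8]
width: -0.1
gripper_force: 0.0
t: 3.22
eef_pos: [567.1, -17.6, 45.1]
ee_rot: [-0.15, 0.989, 0.0, -0.001]
contact_force: [-0.1, 0.0, 0.4]
width: -0.3
gripper_force: 0.0
```

View pics/s2.png

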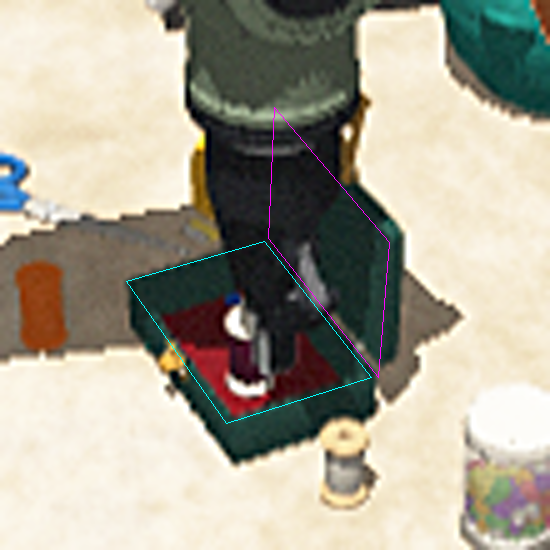

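The fingers are beside the spool on its right, at (275,340) in the crop, and the lid hasn't moved. Next I push along the tin's +y.

```bash
python3 -m pendant '[[-0.2,0.8,0,0,0],[-0.5,1.6,0,0,0],[-0.7,2.4,0,0,0],[-0.9,3.1,0,0,0],[-1.1,3.8,0,0,0]]'; python3 -m pendant '[[-0.2,0.6,0,0,0],[-0.3,1.2,0.2,0,0],[-0.3,1.2,0.2,0,0]]';  python3 - <<'E'
from h import *
p=manip.get_image("side")
overlay(p,(556,31.5),17,1.62,(230,120,110,110),"s3.png",5)
E
```

```text
t: 3.9
eef_pos: [559.1, 19.7, 48.7]
ee_rot: [-0.15, 0.989, -0.001, 0.003]
contact_force: [2.3, -9.0, 47.0]
width: -0.3
gripper_force: 23.9
t: 4.28
eef_pos: [553.8, 33.1, 48.7]
ee_rot: [-0.151, 0.989, 0.0, 0.0]
contact_force: [0.1, 0.3, 0.4]
width: 0.1
gripper_force: 0.0
```

View pics/s3.png

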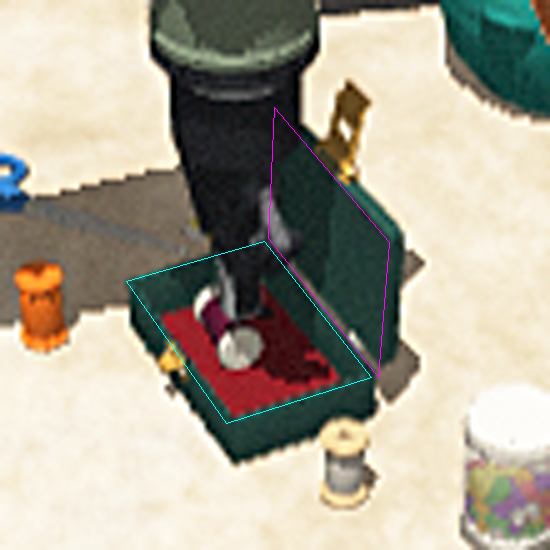

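The spool lies on its side in the tin, at (228,330) in the crop. Next I lift clear and go behind the lid.

```bash
python3 -m pendant '[[0,0,6,0,0],[0,0,12,0,0],[0,0,18,0,0],[2,4.1,19,0,0],[4,8.3,19,0,0]]'; python3 -m pendant '[[4.1,0,0,0,0],[4.1,0,-5,0,0],[4.1,0,-10,0,0],[4.1,0,-12.7,0,0],[4.1,0,-12.7,0,0]]'
python3 - <<'E'
from h import *
p=see("side",["lid_front","clasp_tab","spool_center"])
see("top",["lid_front","clasp_tab"])
overlay(p,(556,31.5),17,1.62,(230,90,110,110),"s4.png",5)
E
```

```text
t: 4.95
eef_pos: [594.6, 115.8, 239.4]
ee_rot: [-0.15, 0.989, -0.0, 0.001]
contact_force: [0.7, -1.1, -0.6]
width: 0.4
gripper_force: 0.0
t: 5.58
eef_pos: [633.9, 114.9, 109.6]
ee_rot: [-0.15, 0.989, -0.0, -0.002]
contact_force: [-0.1, -0.1, 0.4]
width: -0.3
gripper_force: 0.0
side lid_front [613.  53. 138.] 0.8
side lid_front [555.  35.  -0.] 0.47
side clasp_tab [624.  55. 182.] 0.55
side spool_center [548.  59.  16.] 0.6
side spool_center [436.  92.  23.] 0.5
top lid_front [ 521. -413.   -2.] 0.64
top lid_front [616.  52. 136.] 0.6
top clasp_tab [629.  59. 181.] 0.4
top clasp_tab [618.  53. 135.] 0.38
```

View pics/s4.png

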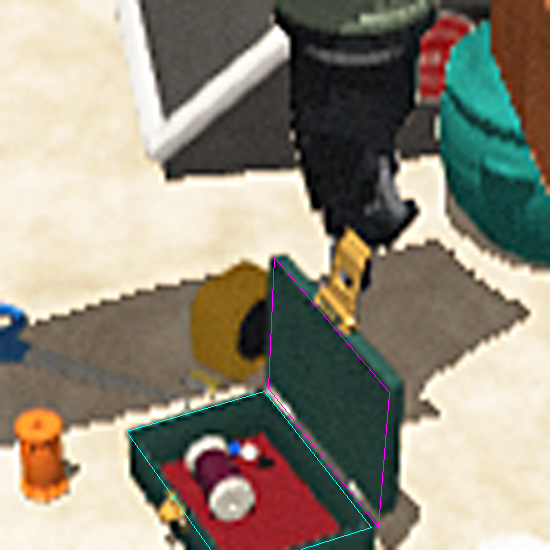

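The fingers are behind the lid, which is free to move.

```bash
python3 -m pendant '[[-1.7,-0.5,0,0,0],[-3.2,-1,0,0,0],[-4.8,-1.5,0,0,0],[-6.4,-2,-0.2,0,0],[-6.4,-2,-0.2,0,0]]'; python3 -m pendant '[[-1.1,-0.3,-1,0,0],[-2.2,-0.7,-2,0,0],[-2.2,-0.7,-2,0,0]]'; python3 -c "
from h import *
see('side',['lid_front','clasp_tab'])"
```

```text
t: 6.55
eef_pos: [570.6, 95.1, 109.8]
ee_rot: [-0.15, 0.989, -0.0, 0.0]
contact_force: [0.3, -0.5, -0.3]
width: 0.0
gripper_force: 0.0
t: 6.92
eef_pos: [549.0, 88.4, 89.2]
ee_rot: [-0.15, 0.989, -0.0, -0.0]
contact_force: [0.3, -0.2, -0.2]
width: -0.0
gripper_force: 0.0
side lid_front [528.  24.  94.] 0.75
side clasp_tab [493.  13. 132.] 0.45
```

```bash
python3 -m pendant '[[-0.9,-0.3,-1.2,0,0],[-1.7,-0.5,-2.2,0,0],[-2.4,-0.7,-3.2,0,0],[-2.4,-0.7,-3.8,0,0],[-2.4,-0.7,-3.8,0,0]]';  python3 -m pendant '[[0,0,-0.3,0,0],[0,0,-0.3,0,0]]'
python3 - <<'E'
from h import *
p=see("side",["lid_front","clasp_tab"])
see("top",["clasp_tab"])
overlay(p,(556,31.5),17,0.0,(220,90,110,110),"s5.png",5)
E
```

```text
t: 7.7
eef_pos: [525.4, 81.5, 51.3]
ee_rot: [-0.15, 0.989, -0.0, 0.0]
contact_force: [0.0, 0.4, -0.4]
width: -0.1
gripper_force: 0.0
t: 7.95
eef_pos: [525.5, 81.6, 50.1]
ee_rot: [-0.15, 0.989, -0.0, 0.001]
contact_force: [-8.8, -0.5, 39.0]
width: -0.3
gripper_force: 19.9
side lid_front [511.  18.  44.] 0.59
side clasp_tab [466.   3.  60.] 0.6
top clasp_tab [474.   5.  54.] 0.5
```

View pics/s5.png

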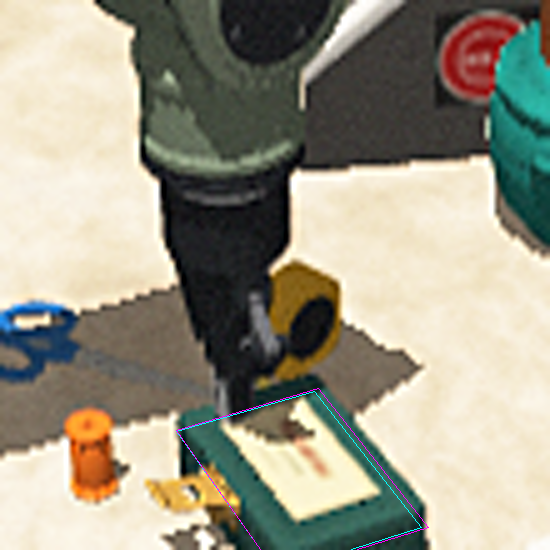

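The lid is shut, and the clasp stands out at (190,490) in the crop, where I expected it. Next I press the tab.

```bash
python3 -m pendant '[[0,0,4,0,0],[-2.5,-3.7,4,0,0],[-5.1,-7.5,4,0,0],[-5.1,-7.5,1.8,0,0],[-5.1,-7.5,1.8,0,0]]';  python3 -m pendant '[[0,0,-1,0,0],[0,0,-2,0,0],[0,0,-3,0,0],[0,0,-4,0,0],[0,0,-4.7,0,0]]'
python3 - <<'E'
from h import *
p=see("side",["lid_front","clasp_tab"])
overlay(p,(556,31.5),17,0.0,(220,90,110,110),"s6.png",5)
E
```

```text
t: 8.82
eef_pos: [473.9, 6.4, 65.8]
ee_rot: [-0.15, 0.989, 0.0, -0.0]
contact_force: [-0.2, 0.1, 0.0]
width: -0.4
gripper_force: 0.0
t: 9.45
eef_pos: [473.7, 6.4, 18.5]
ee_rot: [-0.15, 0.989, -0.0, -0.0]
contact_force: [-0.9, 0.8, 0.2]
width: 0.4
gripper_force: 0.0
side lid_front [512.  18.  46.] 0.55
```

View pics/s6.png

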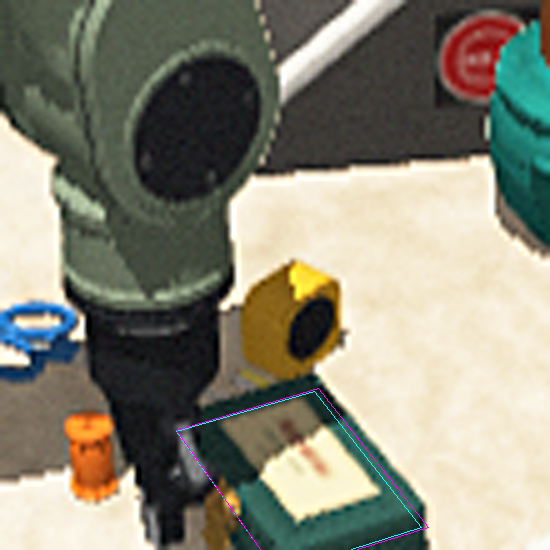

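The clasp hangs against the tin's front at (220,510). I'll move away straight back and up, then check.

```bash
python3 -m pendant '[[-0.5,-0.2,0,0,0],[-0.5,-0.2,5,0,0],[-0.5,-0.2,11,0,0],[-0.5,-0.2,17,0,0],[-0.5,-0.2,20,0,0]]';  python3 -m pendant '[[0,5,0,0,0],[0,10,0,0,0],[0,15,0,0,0],[0,20,0,0,0],[0,20,0,0,0]]'
python3 - <<'E'
from h import *
p=see("side",["lid_front","clasp_tab","white_spool","button_jar","tape_measure"])
overlay(p,(556,31.5),17,0.0,(220,130,110,110),"s7.png",5)
E
```

```text
t: 10.22
eef_pos: [468.9, 4.1, 222.3]
ee_rot: [-0.15, 0.989, -0.0, 0.002]
contact_force: [0.1, 0.1, -1.4]
width: -0.2
gripper_force: 0.0
t: 10.85
eef_pos: [467.8, 207.6, 219.3]
ee_rot: [-0.153, 0.988, 0.001, 0.0]
contact_force: [0.7, -0.4, -0.0]
width: -0.3
gripper_force: 0.0
side lid_front [514.  16.  48.] 0.58
side clasp_tab [502.  15.   7.] 0.54
side white_spool [598. -88.  -0.] 0.49
side button_jar [ 692. -128.    1.] 0.83
side tape_measure [572. 200.  -2.] 0.58
```

View pics/s7.png

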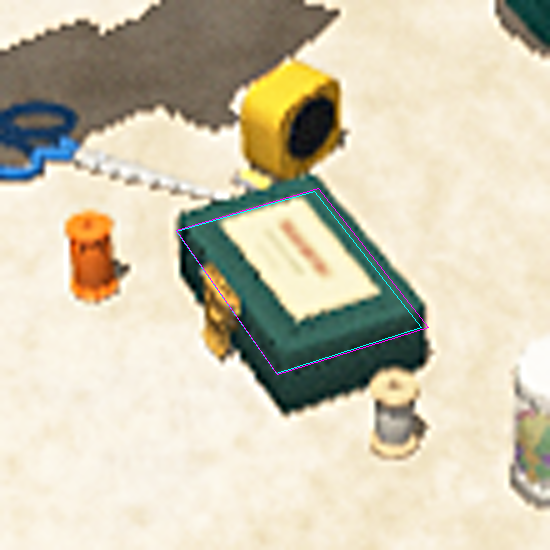

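The lid is shut, and the clasp is flat against the tin's front at (220,310). The things beside the tin haven't moved.

```bash
python3 -c "from bench import manip; print(manip.finish_job())"
```

```text
the job is handed in; nothing more can be done
None
```

The job is handed in: the plum spool lies flat in the tin, the lid is fully shut, the clasp is snapped home, and the things on the counter were left in place (about 11 s of the 48 s used).

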